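# Close the spice tray's end stops until they click

### The job

The two sliding end stops of the spice tray stand open at the ends of its rail. With the fingers, push each stop along the rail towards the jars, from its outer side only, until it drops into its catch - you feel the push stiffen and then give way, and the pointer nose stands over the tab of the catch - and leave it there, not pushed on past the catch. Do not pinch the stops or touch their rubber-faced jar side, and leave the jars and everything else standing where they are.

Things in the scene. Friction and masses are not known exactly. Their poses are not given: they have to be found in the camera images.
- tray: Fixed spice tray: bamboo board 110 (x) by 440 (y) by 12 mm, on 6 mm feet (origin at z = 0.006); back lip to z = 0.048. Aluminium rail along y at tray x = -0.032, 12 mm wide, top at z = 0.026. Origin: centre of underside; at yaw 0 x points away from the robot; y along the rail. Three jars stand in its middle in a row along y, tops at z = 0.108 to 0.124, row ends within 76 mm of the centre.
- left_stop (a joint): Travel of the left stop (tray's +y side), m: 0 at its outer end (plate 190 mm from tray centre), grows towards the jars, to 0.115. Friction 1 N. At the catch a sprung ball meets the outer rib 12 mm before the seat (push about 8 N), crests it 6 mm before, then the force drops and the stop jumps to the seat, held by about 7 N. Inner rib: steeper, about 10 N, crest 9 mm past the seat.
- left_push (a point): Where to push the left stop: mid-width on the outer (+y) face of its grey upright plate, at z = 0.096. The plate is 92 mm wide (tray x), 6 mm thick, z = 0.044 to 0.126, square to the rail. Lower down its 40 mm long shoe sticks out 17 mm beyond the plate, up to z = 0.067. Its jar side has a black 3 mm rubber facing (do not touch). Axes as the tray's.
- left_nose (a point): Middle of the left stop's shoe, on the centre line of the rail, at z = 0.026, in line with the small pointer nose on the shoe's front and with the mid-thickness of the plate. Moves with the stop; axes as the tray's.
- left_catch: Left catch: steel clip 28 mm long on the rail with two cross ribs and a 6 mm wide tab to the front; fixed, 85 to 115 mm from the tray centre on its +y side. Origin: on the rail's centre line at z = 0.006, at the seat between the ribs, in line with the tab; axes as the tray's. The stop is home when left_nose has y = 0 in this frame (before: y above 0).
- right_stop (a joint): Travel of the right stop (tray's -y side), m: 0 at its outer end (plate 190 mm from tray centre), grows towards the jars, to 0.115. Friction 1 N. At the catch a sprung ball meets the outer rib 12 mm before the seat (push about 8 N), crests it 6 mm before, then the force drops and the stop jumps to the seat, held by about 7 N. Inner rib: steeper, about 10 N, crest 9 mm past the seat.
- right_push (a point): Where to push the right stop: mid-width on the outer (-y) face of its grey upright plate, at z = 0.096. The plate is 92 mm wide (tray x), 6 mm thick, z = 0.044 to 0.126, square to the rail. Lower down its 40 mm long shoe sticks out 17 mm beyond the plate, up to z = 0.067. Its jar side has a black 3 mm rubber facing (do not touch). Axes as the tray's.
- right_nose (a point): Middle of the right stop's shoe, on the centre line of the rail, at z = 0.026, in line with the small pointer nose on the shoe's front and with the mid-thickness of the plate. Moves with the stop; axes as the tray's.
- right_catch: Right catch: steel clip 28 mm long on the rail with two cross ribs and a 6 mm wide tab to the front; fixed, 85 to 115 mm from the tray centre on its -y side. Origin: on the rail's centre line at z = 0.006, at the seat between the ribs, in line with the tab; axes as the tray's. The stop is home when right_nose has y = 0 in this frame (before: y below 0).
- jar_a: 45 x 45 x 106 mm, glass spice jar with a red cap, in the tray's row. Loose, a bystander. Origin: centre of its underside.
- jar_b: 44 x 44 x 90 mm, glass salt shaker with a light cap, in the tray's row. Loose, a bystander. Origin: centre of its underside.
- jar_c: 45 x 45 x 106 mm, glass spice jar with a red cap, in the tray's row. Loose, a bystander. Origin: centre of its underside.
- timer: 61 x 61 x 52 mm, round kitchen timer with a red dial, behind the tray. Loose, a bystander. Origin: centre of its underside.
- spare_jar: 45 x 45 x 106 mm, glass spice jar with a red cap, alone on the hob behind the tray. Loose, a bystander. Origin: centre of its underside.
- candle: 38 x 38 x 15 mm, tea light, behind the tray. Loose, a bystander. Origin: centre of its underside.
- cork: 24 x 24 x 40 mm, bottle cork standing on the worktop behind the tray's right end. Loose, a bystander. Origin: centre of its underside.

How it is judged:
At the end, for the whole second after the job is handed in: Both stops rest in their catches (nose within 2.5 mm of the tab, along the rail), and the three jars stand upright in the tray within 12 mm of where they began (y of left_nose in the frame of left_catch between -0.0025 and 0.0025 m and velocity of joint left_stop between -0.01 and 0.01 m/s and y of right_nose in the frame of right_catch between -0.0025 and 0.0025 m and velocity of joint right_stop between -0.01 and 0.01 m/s and angle between each of jar_a, jar_b, jar_c's own z axis and vertical below 0.15 rad and distance of each of jar_a, jar_b, jar_c from where it was at the start of the episode below 0.012 m and linear speed of each of jar_a, jar_b, jar_c below 0.02 m/s); the robot touches nothing.
It fails at once if a stop was pushed on past its catch (nose more than 10 mm beyond the tab) (y of left_nose in the frame of left_catch below -0.01 m or y of right_nose in the frame of right_catch above 0.01 m).
It fails at once if the fingers touched the rubber-faced jar side of a stop (pinched it or pushed it from the inside) (contact force between the fingers and left_pad above 0.5 N or contact force between the fingers and right_pad above 0.5 N).
It fails at once if a jar in the tray was shifted by more than 12 mm, lifted or tipped (distance of any of jar_a, jar_b, jar_c from where it was at the start of the episode above 0.012 m or angle between any of jar_a, jar_b, jar_c's own z axis and vertical above 0.25 rad).
It fails at once if something else on the worktop was moved by more than 15 mm or tipped (distance of any of timer, spare_jar, candle, cork from where it was at the start of the episode above 0.015 m or angle between any of timer, spare_jar, candle, cork's own z axis and vertical above 0.25 rad).
It also fails if it takes over 56 s, if anything falls off the work surface, if the arm or the gripper's body presses on something with over 40 N, if the wrist force passes 120 N, or if a joint passes its speed limit or range.

### The arm

A 6-joint arm with a two-finger parallel gripper is mounted at the origin on a cart in front of the work surface, level with it; the furniture and walls round the work are solid. World frame = base frame: x ahead of the robot, y to its left, z up, the work surface at z = 0. Lengths are in m, angles in rad, forces in N, time in s.
With the tool pointing down it reaches from about 0.375 to 0.9 m from the base axis. Payload 3.1 kg.
Tool frame: the origin (TCP) lies where the fingers leave the gripper's body, on its centre line; the fingertips stand 70 mm ahead of it and the grasp point (between the pads) lies 51 mm ahead of it; z points along the fingers, y is the line along which they close (so a half turn about z gives the same grasp; the last joint's range is limited). The gripper opens to 87 mm and grips with 3 to 60 N. Pads are 19 mm wide; open, the fingers measure 117 mm over their backs; the gripper's body (75 mm by 190 mm) begins 51 mm behind the grasp point.
Start: joints at [1.01, 0.527, 1.433, -0, 1.181, -0.178], TCP at [0.233, 0.58, 0.292] pointing down, gripper open.
Joint ranges: [-3.08, 3.08], [-0.75, 2.2], [0.22, 2.44], [-1.43, 4.57], [0, 2.65], [-2.85, 2.85]. Speed limits (rad/s): [2.79, 2.79, 3.14, 3.14, 3.14, 3.14].

### API

Orientations are given as a unit quaternion [x, y, z, w].
In Python, from rig import robot gives the robot as it stands.
- The arm moves only by the tool send_rows, never from a script. Its argument "deltas" is text: rows parted by semicolons, each of 7 numbers parted by spaces: the shift along the tool's x, y, z in mm, then the turn, a rotation vector about the tool's x, y, z in degrees, then the opening, from 0 (shut) to 1 (fully open). A call has 1 to 10 rows; each row shifts and turns the commanded pose from where the row before left it, along the tool's axes as they then stand; what a row does not reach is not made up. A row lasts 1/8 s, in which the tool goes at most 62.5 mm and 10.7 degrees, less where a joint would pass 70% of its speed; a pose out of reach is approached as far as the arm can. A call is refused whole if a number of a shift passes 62.5 or a number of a turn 10.7, either way. A call with a gripper value outside its range is refused whole. The fingers move at their own pace and stop on an object; "newtons" is the grip in N (left out, the last holds). Time passes only in rows, so rows that do not move let the fingers close. It gives the time, the measured TCP pose, the force, the opening and the grip force at its end, in the units of the state.
- robot.get_obs(): the state, without advancing time (a new reading comes with each control period).
- robot.camera(name): name is "side" or "top"; returns a dict with "image" (420x560x3 uint8, red, green, blue), "depth" (420x560 float32, m along the optical axis (not along the pixel's ray), 0 where there is no reading), "fovy" (degrees; the focal length in pixels is half the picture's height over the tangent of half this angle, whatever the lens; pixels are square), "cx", "cy" (the principal point, pixels), "rvec" (rotation vector, rad) and "tvec" (3), from world to camera coordinates, as OpenCV has them. Camera axes: x right, y down, z forward; pixel columns grow to the right and rows downward; lengths in m; the calibration is good to about 2 mm. A picture is of the moment at which its call begins.
- robot.hand_in(): hands the job in; it is judged then, once.
Trained networks look in the newest picture that a camera, given by its name, has taken for a name from the list of things; names that differ only in an ending like _2 or _b are one class to them, and where a whole thing is asked for, a point or a joint stands for the part that bears it (a point fixed in the world has none). Each returns a list of dicts, best first, with "p" (0 to 1); they miss things now and then, are a little off and sometimes report something else, mostly with a low value. They report only what shows in the picture. A call takes as long as a camera call.
- robot.find_in(camera, thing): "box" ([left, top, right, bottom] in pixels, round what is visible of it).
- robot.cut_out(camera, thing): "region" (420x560 bool, what is visible of it) and "box" ([left, top, right, bottom] in pixels, round what is visible of it).
The state is a dict: "time": time; "q": joint angles; "joint_velocities": joint speeds; "joint_torque": joint torques, N m; "position": TCP position; "tool_rot": TCP orientation; "ft_force": force on the tool from outside, world axes, zero at the start; "moment": the same for the moment, N m; "grip_width": finger opening in m; "grip_force": force on a finger pad.
Only numpy, scipy, OpenCV 4.12 (cv2) and the standard library are available. Lean on these libraries where they do the work, as an engineer would, in place of code of your own. Each camera call takes 0.05 s, during which the arm holds its last target. There are 200 camera calls.

## Working session

There is one attempt and no reset: what is moved stays moved. The work goes in short steps, Python scripts to look and compute and a tool call to move; the robot and the scene stay as the last step left them, time stands still between calls to the robot, and variables do not carry over. Pictures are saved under pics/ and viewed, at most 10 in all, crops included, and the job is handed in when it is done.

Besides the shell and the picture viewer there is one more tool, called after "Emit:" as name(argument=value, ...), one argument or row to a line, values as JSON. send_rows: Moves the arm, as the interface text tells. Its arguments: {"type":"object","properties":{"deltas":{"type":"string"},"newtons":{"type":"number"}},"required":["deltas"]}

```bash
mkdir -p pics; cat > h.py <<'E'
import numpy as np, cv2
from rig import robot
def cam(n, save=None):
    c=robot.camera(n)
    if save: cv2.imwrite('pics/'+save, c['image'][:,:,::-1])
    c['R']=cv2.Rodrigues(np.array(c['rvec'],float))[0]; c['t']=np.array(c['tvec'],float).ravel()
    c['f']=210/np.tan(np.radians(c['fovy'])/2); return c
def cloud(c):
    v,u=np.mgrid[:420,:560]; d=c['depth']
    P=np.stack([(u-c['cx'])/c['f']*d,(v-c['cy'])/c['f']*d,d],-1)
    return (P-c['t'])@c['R']
def proj(c,p):
    q=c['R']@np.array(p,float)+c['t']; return q[:2]/q[2]*c['f']+[c['cx'],c['cy']]
def ray(c,u,v,z):
    "world point on plane z through pixel"
    d=c['R'].T@np.array([(u-c['cx'])/c['f'],(v-c['cy'])/c['f'],1]); o=-c['R'].T@c['t']
    return o+d*(z-o[2])/d[2]
E
python3 - <<'E'
from h import *
for n in('top','side'):
    c=cam(n,n+'0.png'); print(n,c['fovy'],-c['R'].T@c['t']); W=cloud(c)
    for t in('tray','left_stop','right_stop','left_catch','right_catch','left_nose','right_nose','left_push','jar_a'):
        for r in robot.cut_out(n,t)[:3]:
            m=r['region']&(c['depth']>0); print(t,round(r['p'],2),np.round(r['box']),np.round(np.median(W[m],0),3) if m.any() else '')
E
```

```text
top 46.464291372676094 [0.48726974 0.06030686 1.19701305]
tray 0.89 [177. 227. 367. 287.] [0.487 0.061 0.02 ]
left_stop 0.57 [184. 230. 201. 275.] [0.488 0.246 0.098]
right_stop 0.63 [333. 244. 353. 288.] [ 0.463 -0.094  0.097]
left_catch 0.42 [226. 263. 235. 274.] [0.463 0.157 0.029]
left_catch 0.34 [332. 241. 351. 288.] [ 0.465 -0.094  0.084]
right_catch 0.6 [310. 272. 325. 284.] [ 0.449 -0.036  0.029]
left_nose 0.95 [181. 231. 203. 273.] [0.487 0.246 0.098]
right_nose 0.63 [335. 241. 350. 280.] [ 0.462 -0.094  0.099]
right_nose 0.53 [184. 232. 203. 276.] [0.487 0.246 0.098]
left_push 0.77 [187. 228. 203. 271.] [0.488 0.246 0.097]
jar_a 0.83 [238. 238. 262. 261.] [0.502 0.115 0.124]
jar_a 0.71 [263. 244. 280. 260.] [0.5   0.07  0.125]
side 51.308013478302804 [ 0.21547722 -0.69520814  0.46766366]
tray 0.67 [187. 166. 306. 314.] [ 0.472 -0.098  0.035]
left_stop 0.81 [185. 166. 229. 216.] [0.485 0.248 0.084]
left_stop 0.31 [232. 229. 290. 293.] [ 0.468 -0.1    0.081]
right_stop 0.72 [233. 227. 291. 293.] [ 0.468 -0.1    0.081]
right_stop 0.56 [221. 260. 237. 279.] [ 0.442 -0.034  0.026]
left_catch 0.55 [196. 222. 215. 230.] [0.455 0.153 0.027]
left_nose 0.93 [186. 165. 228. 214.] [0.484 0.248 0.085]
right_nose 0.6 [233. 228. 291. 295.] [ 0.468 -0.1    0.081]
left_push 0.64 [189. 161. 230. 215.] [0.485 0.248 0.088]
jar_a 0.91 [232. 212. 256. 242.] [0.484 0.008 0.089]
jar_a 0.81 [223. 185. 239. 233.] [0.482 0.11  0.112]
jar_a 0.7 [226. 188. 249. 245.] [0.484 0.059 0.1  ]
```

```bash
python3 - <<'E'
import cv2
a=cv2.imread('pics/top0.png')[205:310,150:390]; b=cv2.imread('pics/side0.png')[140:330,130:370]
a=cv2.resize(a,None,fx=3.3,fy=3.3,interpolation=cv2.INTER_CUBIC);cv2.imwrite('pics/a.png',a)
b=cv2.resize(b,None,fx=3.15,fy=3.15,interpolation=cv2.INTER_CUBIC);cv2.imwrite('pics/b.png',b)
E
```

```text
(no output)
```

View pics/a.png

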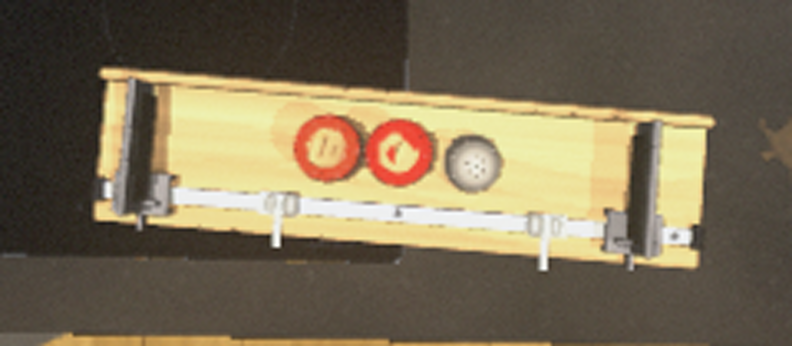

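View pics/b.png

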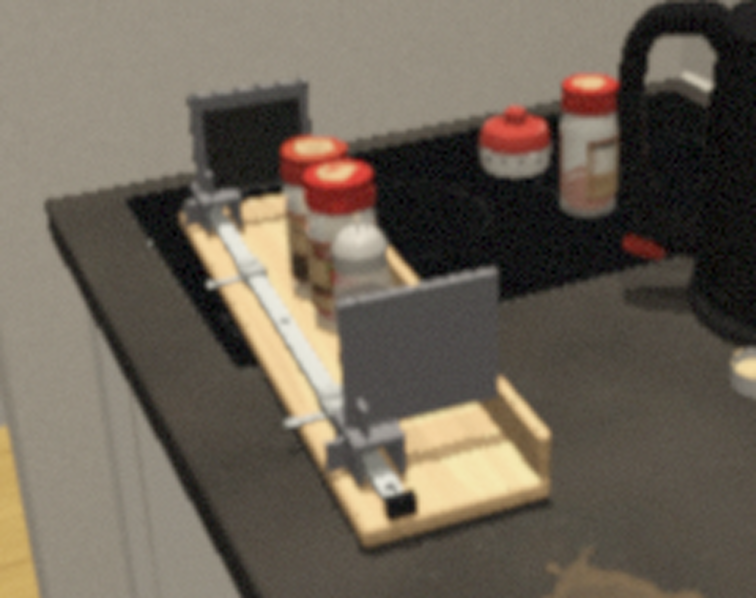

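View pics/top0.png

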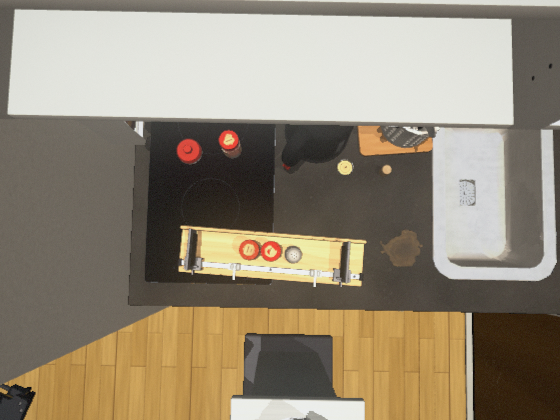

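```bash
python3 - <<'E'
from h import *
c=cam('top'); W=cloud(c); s=3.3
o=robot.get_obs(); print({k:np.round(o[k],3) for k in('time','q','position','tool_rot','ft_force','grip_width')})
def pt(n,u,v,z): p=ray(c,150+(u+.5)/s-.5,205+(v+.5)/s-.5,z); print(n,np.round(p,4)); return p
tl=(pt('tabL',277,225,.022)+pt('tabL2',277,240,.022))/2
tr=(pt('tabR',543,250,.022)+pt('tabR2',543,264,.022))/2
nl=pt('noseL',140,224,.03); nr=pt('noseR',630,262,.03)
pt('FL',93,220,.018); pt('FR',698,268,.018); pt('BL',101,70,.048); pt('BR',714,118,.048)
pt('railL',97,188,.026); pt('railR',706,238,.026)
# plates: points z 0.08..0.13 near ends, away from jars
for n,lo,hi in(('L',.2,.3),('R',-.15,-.06)):
    m=(W[...,2]>.08)&(W[...,2]<.135)&(W[...,1]>lo)&(W[...,1]<hi)&(W[...,0]>.38)&(W[...,0]<.58)
    P=W[m]; k=P[:,2]>.115; 
    print(n,m.sum(),P.min(0),P.max(0),'top median',np.median(P[k],0)); q=np.linalg.svd(P[k][:,:2]-P[k][:,:2].mean(0))[2][0] if k.sum()>5 else 0; print('dir',q)
for y in(.30,.34,.38,.42,.5): 
    u,v=proj(c,(.45,y,.1)).astype(int); print(y,np.round(W[v,u],3))
E
```

```text
{'time': np.float64(1.05), 'q': array([ 1.01 ,  0.527,  1.433,  0.   ,  1.181, -0.179]), 'position': array([0.233, 0.58 , 0.292]), 'tool_rot': array([0.19 , 0.982, 0.   , 0.   ]), 'ft_force': array([-0.977, -0.092,  0.535]), 'grip_width': np.float64(0.087)}
tabL [0.4474 0.158  0.022 ]
tabL2 [0.4366 0.1577 0.022 ]
tabR [ 0.4336 -0.0346  0.022 ]
tabR2 [ 0.4235 -0.0347  0.022 ]
noseL [0.4463 0.2557 0.03  ]
noseR [ 0.4267 -0.0964  0.03  ]
FL [0.448  0.2919 0.018 ]
FR [ 0.4228 -0.1473  0.018 ]
BL [0.5553 0.2844 0.048 ]
BR [ 0.5305 -0.1527  0.048 ]
railL [0.4713 0.2883 0.026 ]
railR [ 0.4448 -0.1515  0.026 ]
L 298 [0.45470413 0.24216235 0.08033836] [0.5450197  0.25625468 0.13230191] top median [0.49827608 0.24951375 0.12526835]
dir [-0.99862181  0.05248324]
R 277 [ 0.43416749 -0.10384231  0.08042662] [ 0.52556054 -0.0906466   0.13114202] top median [ 0.47751908 -0.09716413  0.12558122]
dir [-0.99802753  0.06277776]
0.3 [0.448 0.323 0.006]
0.34 [0.447 0.364 0.007]
0.38 [0.448 0.409 0.   ]
0.42 [0.451 0.415 0.116]
0.5 [0.458 0.415 0.312]
```

```bash
python3 - <<'E'
from h import *
for n in('top','side'):
    c=cam(n,n+'1.png'); W=cloud(c).reshape(-1,3); W=W[c['depth'].ravel()>0]
    for ylo,yhi in((.15,.28),(.28,.38),(.38,.45),(.45,.6),(.6,.8)):
        for zlo in(.03,.15,.3,.45):
            m=(W[:,1]>ylo)&(W[:,1]<yhi)&(W[:,2]>zlo)&(W[:,2]<zlo+.15)&(W[:,0]<.75)
            if m.sum()>8: print(n,ylo,zlo,m.sum(),'x pct',np.round(np.percentile(W[m,0],[0,5,50,95]),2),'ymin',W[m,1].min().round(3))
E
```

```text
top 0.15 0.03 1258 x pct [0.44 0.46 0.55 0.75] ymin 0.15
top 0.28 0.03 176 x pct [0.46 0.47 0.73 0.75] ymin 0.28
top 0.28 0.15 476 x pct [0.72 0.72 0.72 0.75] ymin 0.341
top 0.28 0.3 206 x pct [0.72 0.72 0.72 0.73] ymin 0.341
top 0.38 0.03 4185 x pct [0.31 0.33 0.52 0.71] ymin 0.38
top 0.38 0.15 6011 x pct [0.31 0.33 0.52 0.72] ymin 0.38
top 0.38 0.3 9459 x pct [0.31 0.33 0.51 0.7 ] ymin 0.38
top 0.38 0.45 10768 x pct [0.31 0.33 0.51 0.66] ymin 0.414
top 0.45 0.15 58 x pct [0.19 0.19 0.23 0.24] ymin 0.485
top 0.45 0.3 939 x pct [0.2  0.2  0.23 0.25] ymin 0.478
side 0.15 0.03 1851 x pct [0.44 0.45 0.51 0.74] ymin 0.15
side 0.28 0.03 65 x pct [0.71 0.71 0.72 0.74] ymin 0.28
side 0.28 0.15 714 x pct [0.71 0.72 0.72 0.75] ymin 0.338
side 0.28 0.3 730 x pct [0.71 0.72 0.72 0.75] ymin 0.337
side 0.28 0.45 85 x pct [0.72 0.72 0.75 0.75] ymin 0.346
side 0.38 0.03 8117 x pct [0.31 0.32 0.49 0.72] ymin 0.38
side 0.38 0.15 9599 x pct [0.31 0.32 0.5  0.71] ymin 0.38
side 0.38 0.3 11439 x pct [0.31 0.32 0.5  0.71] ymin 0.38
side 0.38 0.45 3011 x pct [0.31 0.32 0.5  0.72] ymin 0.38
side 0.45 0.03 151 x pct [0.31 0.31 0.31 0.31] ymin 0.451
side 0.45 0.15 579 x pct [0.17 0.18 0.22 0.31] ymin 0.45
side 0.45 0.3 2592 x pct [0.16 0.18 0.23 0.31] ymin 0.45
side 0.45 0.45 652 x pct [0.18 0.2  0.23 0.31] ymin 0.451
side 0.6 0.15 268 x pct [0.24 0.24 0.25 0.28] ymin 0.608
side 0.6 0.3 224 x pct [0.24 0.25 0.28 0.3 ] ymin 0.601
```

View pics/side1.png

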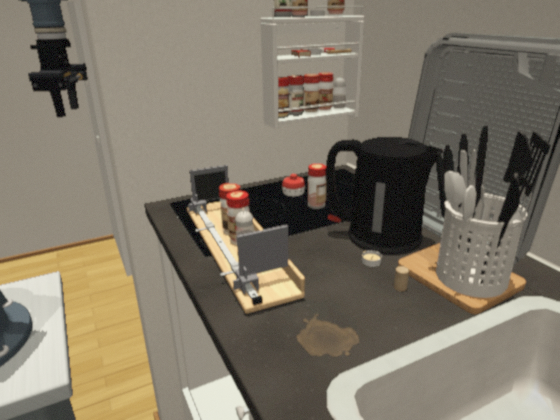

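Emit:
send_rows(
  deltas="-7.5 -45.5 0 0 0 0 0; -7.5 -45.5 0 0 0 0 0; -18.5 -38 0 0 0 0 0; -18.5 -38 0 0 0 0 0; -18.5 -38 0 0 0 0 0; -18.5 -38 0 0 0 0 0; -27 0 0 0 0 0 0; -27 0 0 0 0 0 0; -27 0 0 0 0 0 0; 0 0 0 0 0 10.2 0",
  newtons=20,
)

```text
time: 2.4
position: [0.3026, 0.2906, 0.2926]
tool_rot: [0.28, 0.96, 0.001, 0.001]
ft_force: [-1.0, 0.3, 0.6]
grip_width: 0.0017
grip_force: 0.0
```

Emit:
send_rows(
  deltas="0 0 0 0 0 10.2 0; 0 0 0 0 0 10.2 0; 0 0 0 0 0 10.2 0; 0 0 0 0 0 10.2 0; 0 0 0 0 0 10.2 0; 0 0 0 0 0 10.2 0; 0 0 0 0 0 0 0",
)

```text
time: 3.28
position: [0.3004, 0.2909, 0.2924]
tool_rot: [0.727, 0.687, 0.0, 0.0]
ft_force: [0.5, -0.1, 0.4]
grip_width: 0.0003
grip_force: 0.0
```

Emit:
send_rows(
  deltas="0.5 40 0 0 0 0 0; 0.5 40 0 0 0 0 0; 0.5 40 0 0 0 0 0; 0.5 40 0 0 0 0 0; 0 40 0 0 0 0 0; 0 0 34 0 0 0 0; 0 0 34 0 0 0 0; 0 0 34 0 0 0 0; 0 0 33 0 0 0 0; 0 0 0 0 0 0 0",
)

```text
time: 4.53
position: [0.4985, 0.2806, 0.155]
tool_rot: [0.727, 0.687, -0.003, -0.001]
ft_force: [-0.3, 0.2, 0.2]
grip_width: 0.0008
grip_force: 0.0
```

```bash
cat > look.py <<'E'
import sys
from h import *
n=sys.argv[1]; k=sys.argv[2]
a=cam('top'); b=cam('side')
def crop(c,p,w):
    u,v=proj(c,p).astype(int); h=w*3//4
    return cv2.resize(c['image'][max(0,v-h):v+h,max(0,u-w):u+w,::-1],(390,292),interpolation=cv2.INTER_CUBIC)
p=(.48,.22,.08) if k=='L' else (.47,-.06,.08)
cv2.imwrite('pics/'+n,np.hstack([crop(a,p,50),crop(b,p,50)]))
o=robot.get_obs(); print(o['time'],np.round(o['position'],4),np.round(o['ft_force'],2))
E
python3 look.py L1.png L
```

```text
4.625 [0.5005 0.2814 0.1577] [ 0.39  0.28 -0.12]
```

View pics/L1.png

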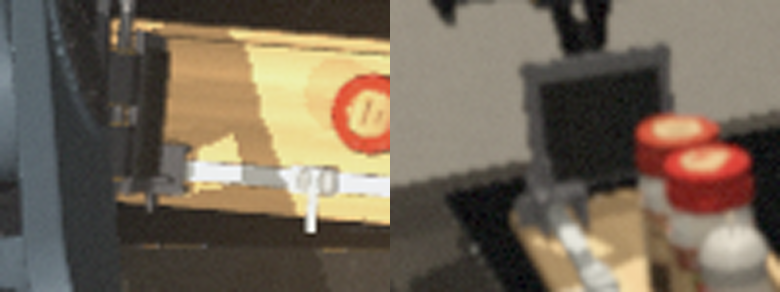

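Emit:
send_rows(
  deltas="-4 0 0 0 0 0 0; -4 0 0 0 0 0 0; -4 0 0 0 0 0 0; -4 0 0 0 0 0 0; -4 0 0 0 0 0 0; -4 0 0 0 0 0 0; -4 0 0 0 0 0 0; 0 0 0 0 0 0 0",
)

```text
time: 5.62
position: [0.4984, 0.2528, 0.1571]
tool_rot: [0.727, 0.686, -0.0, 0.0]
ft_force: [0.1, -0.0, 0.1]
grip_width: 0.0007
grip_force: 0.0
```

Emit:
send_rows(
  deltas="-6 0 0 0 0 0 0; -6 0 0 0 0 0 0; -6 0 0 0 0 0 0; -6 0 0 0 0 0 0; -6 0 0 0 0 0 0; -6 0 0 0 0 0 0; -6 0 0 0 0 0 0; -4 0 0 0 0 0 0; -2 0 0 0 0 0 0; 0 0 0 0 0 0 0",
)

```text
time: 6.88
position: [0.4958, 0.2051, 0.1574]
tool_rot: [0.727, 0.686, -0.0, 0.0]
ft_force: [-0.7, 0.6, -0.1]
grip_width: -0.0
grip_force: 0.0
```

```bash
python3 look.py L2.png L
```

```text
6.975 [0.496  0.2053 0.1574] [ 0.01 -0.28 -0.61]
```

View pics/L2.png

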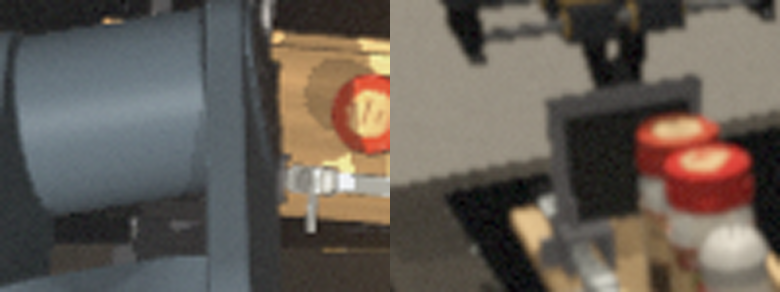

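Emit:
send_rows(
  deltas="-4 0 0 0 0 0 0; -4 0 0 0 0 0 0; -4 0 0 0 0 0 0; -2 0 0 0 0 0 0",
)

```text
time: 7.48
position: [0.4951, 0.1911, 0.1574]
tool_rot: [0.727, 0.686, 0.0, 0.0]
ft_force: [0.3, 1.8, 1.6]
grip_width: 0.0006
grip_force: 0.6
```

Emit:
send_rows(
  deltas="-1 0 0 0 0 0 0; -1 0 0 0 0 0 0",
)

```text
time: 7.72
position: [0.4949, 0.1893, 0.1573]
tool_rot: [0.727, 0.686, 0.0, 0.0]
ft_force: [0.7, 1.7, 0.5]
grip_width: 0.0006
grip_force: 0.5
```

Emit:
send_rows(
  deltas="-1 0 0 0 0 0 0; -1 0 0 0 0 0 0",
)

```text
time: 7.98
position: [0.4947, 0.1874, 0.1573]
tool_rot: [0.727, 0.686, 0.0, 0.0]
ft_force: [1.4, 1.0, 1.3]
grip_width: 0.0003
grip_force: 0.5
```

Emit:
send_rows(
  deltas="-1 0 0 0 0 0 0; -1 0 0 0 0 0 0",
)

```text
time: 8.22
position: [0.4946, 0.1853, 0.1572]
tool_rot: [0.727, 0.686, 0.0, 0.0]
ft_force: [1.0, 0.8, 0.7]
grip_width: 0.0002
grip_force: 0.5
```

Emit:
send_rows(
  deltas="-1 0 0 0 0 0 0; -1 0 0 0 0 0 0",
)

```text
time: 8.48
position: [0.4944, 0.1833, 0.1572]
tool_rot: [0.727, 0.686, 0.0, 0.0]
ft_force: [1.2, 0.3, -0.1]
grip_width: 0.0002
grip_force: 0.5
```

Emit:
send_rows(
  deltas="-1 0 0 0 0 0 0; -1 0 0 0 0 0 0",
)

```text
time: 8.72
position: [0.4943, 0.1813, 0.1573]
tool_rot: [0.727, 0.686, 0.0, -0.0]
ft_force: [1.0, 1.0, 0.5]
grip_width: 0.0004
grip_force: 1.0
```

Emit:
send_rows(
  deltas="-1 0 0 0 0 0 0; -1 0 0 0 0 0 0",
)

```text
time: 8.98
position: [0.4942, 0.1803, 0.1573]
tool_rot: [0.728, 0.686, 0.001, -0.001]
ft_force: [0.7, 7.0, 0.7]
grip_width: 0.0005
grip_force: 3.6
```

Emit:
send_rows(
  deltas="-1 0 0 0 0 0 0",
)

```text
time: 9.1
position: [0.4942, 0.1794, 0.1573]
tool_rot: [0.728, 0.686, 0.001, -0.001]
ft_force: [0.5, 6.1, -0.7]
grip_width: 0.0005
grip_force: 3.1
```

Emit:
send_rows(
  deltas="-1 0 0 0 0 0 0",
)

```text
time: 9.22
position: [0.4941, 0.1782, 0.1573]
tool_rot: [0.728, 0.686, 0.001, -0.0]
ft_force: [0.3, 5.2, 0.5]
grip_width: 0.0002
grip_force: 2.4
```

Emit:
send_rows(
  deltas="-1 0 0 0 0 0 0",
)

```text
time: 9.35
position: [0.494, 0.1767, 0.1573]
tool_rot: [0.727, 0.686, 0.0, -0.0]
ft_force: [0.7, 3.5, -0.1]
grip_width: 0.0006
grip_force: 1.5
```

Emit:
send_rows(
  deltas="-1 0 0 0 0 0 0",
)

```text
time: 9.48
position: [0.4939, 0.1752, 0.1572]
tool_rot: [0.727, 0.686, -0.0, 0.0]
ft_force: [0.8, 0.4, 0.7]
grip_width: 0.0003
grip_force: 0.6
```

Emit:
send_rows(
  deltas="-1 0 0 0 0 0 0; 0 0 0 0 0 0 0",
)

```text
time: 9.72
position: [0.4934, 0.1738, 0.1571]
tool_rot: [0.727, 0.686, -0.001, -0.0]
ft_force: [-0.9, 0.4, -0.6]
grip_width: 0.0004
grip_force: 0.0
```

```bash
python3 - <<'E'
from h import *
for i in range(3):
    c=cam('side'); o=robot.get_obs(); print(np.round(o['position'],4),np.round(o['ft_force'],1))
    for r in robot.cut_out('side','left_stop')[:1]:
        m=r['region']&(c['depth']>0); W=cloud(c)[m]; k=W[:,2]>.08; print(np.median(W[k]@[.058,.998,0]))
E
```

```text
[0.4935 0.1739 0.1571] [ 0.3 -0.2  0.6]
0.1807043129691152
[0.4936 0.1741 0.1571] [-0.2 -0.4 -0.3]
0.1805341138600219
[0.4938 0.1743 0.1572] [0.2 0.5 0.2]
0.18053811092766
```

Emit:
send_rows(
  deltas="12 0 0 0 0 0 0; 14 0 0 0 0 0 0; 0 0 -50 0 0 0 0; 0 0 -50 0 0 0 0; -42 0 0 0 0 0 0; -42 0 0 0 0 0 0; -42 0 0 0 0 0 0; -42 0 0 0 0 0 0",
)

```text
time: 11.02
position: [0.4858, 0.0324, 0.2575]
tool_rot: [0.727, 0.687, 0.0, 0.0]
ft_force: [-0.5, -0.9, -0.2]
grip_width: 0.0008
grip_force: 0.0
```

Emit:
send_rows(
  deltas="-42 0 0 0 0 0 0; -42 0 0 0 0 0 0; -42 0 0 0 0 0 0; -38 0 0 0 0 0 0; 0 0 0 0 0 0 0",
)

```text
time: 11.65
position: [0.477, -0.1329, 0.2574]
tool_rot: [0.728, 0.685, 0.0, 0.001]
ft_force: [-0.1, -0.1, -0.1]
grip_width: 0.0007
grip_force: 0.0
```

```bash
python3 look.py R1.png L; python3 - <<'E'
from h import *
c=cam('top'); W=cloud(c); ey=np.array([.058,.998,0])
m=(W[...,2]>.115)&(W[...,2]<.135)&(W[...,0]>.38)&(W[...,0]<.58)&(W[...,1]>.14)&(W[...,1]<.22)
print(m.sum(), np.median(W[m],0), np.percentile(W[m]@ey,[5,50,95]))
E
```

```text
11.75 [ 0.4762 -0.1304  0.2571] [0.64 0.38 0.55]
146 [0.49391712 0.15367524 0.12586719] [0.17888064 0.18210011 0.18559929]
```

View pics/R1.png

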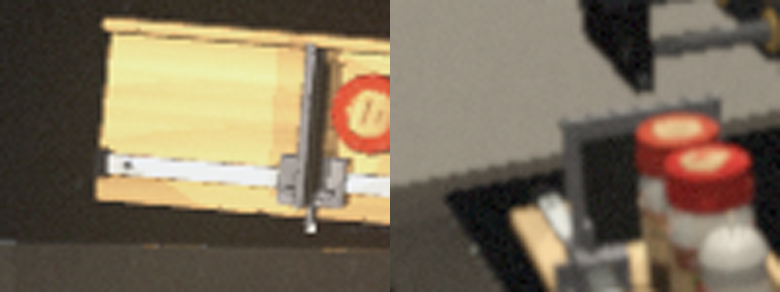

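Emit:
send_rows(
  deltas="0 0 34 0 0 0 0; 0 0 34 0 0 0 0; 0 0 32 0 0 0 0; 0 0 0 0 0 0 0; 4 0 0 0 0 0 0; 4 0 0 0 0 0 0; 4 0 0 0 0 0 0; 4 0 0 0 0 0 0; 4 0 0 0 0 0 0; 0 0 0 0 0 0 0",
)

```text
time: 13.05
position: [0.4773, -0.1109, 0.1573]
tool_rot: [0.727, 0.686, 0.0, -0.0]
ft_force: [-0.7, 0.3, -0.5]
grip_width: 0.0002
grip_force: 0.0
```

Emit:
send_rows(
  deltas="4 0 0 0 0 0 0; 4 0 0 0 0 0 0; 4 0 0 0 0 0 0; 4 0 0 0 0 0 0; 4 0 0 0 0 0 0; 4 0 0 0 0 0 0; 2 0 0 0 0 0 0; 2 0 0 0 0 0 0; 1 0 0 0 0 0 0",
)

```text
time: 14.18
position: [0.4791, -0.0821, 0.1572]
tool_rot: [0.727, 0.686, 0.0, 0.0]
ft_force: [0.5, -1.8, 0.0]
grip_width: 0.0005
grip_force: 0.5
```

Emit:
send_rows(
  deltas="1 0 0 0 0 0 0; 1 0 0 0 0 0 0",
)

```text
time: 14.42
position: [0.4792, -0.0802, 0.1573]
tool_rot: [0.727, 0.686, 0.0, 0.0]
ft_force: [0.9, -1.3, 0.6]
grip_width: 0.0002
grip_force: 0.5
```

Emit:
send_rows(
  deltas="1 0 0 0 0 0 0; 1 0 0 0 0 0 0",
)

```text
time: 14.68
position: [0.4792, -0.0781, 0.1572]
tool_rot: [0.727, 0.686, -0.0, -0.0]
ft_force: [0.5, -1.4, 0.0]
grip_width: 0.0006
grip_force: 0.5
```

Emit:
send_rows(
  deltas="2 0 0 0 0 0 0; 2 0 0 0 0 0 0; 2 0 0 0 0 0 0; 1 0 0 0 0 0 0; 1 0 0 0 0 0 0",
)

```text
time: 15.3
position: [0.4796, -0.0701, 0.1572]
tool_rot: [0.727, 0.686, -0.0, -0.0]
ft_force: [1.2, -0.9, 0.8]
grip_width: 0.0008
grip_force: 0.5
```

Emit:
send_rows(
  deltas="1 0 0 0 0 0 0; 1 0 0 0 0 0 0",
)

```text
time: 15.55
position: [0.4798, -0.0681, 0.1572]
tool_rot: [0.727, 0.686, -0.0, -0.0]
ft_force: [1.2, -2.1, -0.2]
grip_width: 0.0
grip_force: 0.5
```

Emit:
send_rows(
  deltas="1 0 0 0 0 0 0; 1 0 0 0 0 0 0",
)

```text
time: 15.8
position: [0.4798, -0.0661, 0.1572]
tool_rot: [0.727, 0.686, -0.0, -0.0]
ft_force: [0.1, -1.5, 0.6]
grip_width: 0.0006
grip_force: 0.5
```

Emit:
send_rows(
  deltas="1 0 0 0 0 0 0; 1 0 0 0 0 0 0",
)

```text
time: 16.05
position: [0.48, -0.0642, 0.1573]
tool_rot: [0.727, 0.686, -0.0, 0.0]
ft_force: [0.9, -3.0, -1.1]
grip_width: 0.0003
grip_force: 0.9
```

Emit:
send_rows(
  deltas="1 0 0 0 0 0 0",
)

```text
time: 16.18
position: [0.48, -0.0635, 0.1573]
tool_rot: [0.727, 0.686, -0.0, 0.0]
ft_force: [-1.5, -4.2, -0.6]
grip_width: 0.0004
grip_force: 2.4
```

Emit:
send_rows(
  deltas="1 0 0 0 0 0 0",
)

```text
time: 16.3
position: [0.4801, -0.063, 0.1573]
tool_rot: [0.727, 0.687, -0.001, 0.001]
ft_force: [-1.7, -7.4, -0.1]
grip_width: 0.0004
grip_force: 3.6
```

Rib met at y ≈ -0.064; the crest is due near -0.058.

Emit:
send_rows(
  deltas="1 0 0 0 0 0 0",
)

```text
time: 16.42
position: [0.4802, -0.0622, 0.1573]
tool_rot: [0.727, 0.687, -0.001, 0.001]
ft_force: [-1.4, -7.2, 0.7]
grip_width: 0.0004
grip_force: 3.0
```

Emit:
send_rows(
  deltas="1 0 0 0 0 0 0",
)

```text
time: 16.55
position: [0.4802, -0.0609, 0.1573]
tool_rot: [0.727, 0.686, -0.0, 0.0]
ft_force: [-0.1, -4.9, -0.3]
grip_width: 0.0009
grip_force: 2.3
```

Emit:
send_rows(
  deltas="1 0 0 0 0 0 0",
)

```text
time: 16.68
position: [0.4803, -0.0595, 0.1572]
tool_rot: [0.727, 0.686, -0.0, 0.0]
ft_force: [0.7, -2.5, 0.1]
grip_width: 0.0005
grip_force: 1.5
```

Emit:
send_rows(
  deltas="1 0 0 0 0 0 0",
)

```text
time: 16.8
position: [0.4804, -0.058, 0.1573]
tool_rot: [0.728, 0.686, 0.0, -0.0]
ft_force: [0.3, -1.4, 0.8]
grip_width: 0.0006
grip_force: 0.7
```

Emit:
send_rows(
  deltas="1 0 0 0 0 0 0; 0 0 0 0 0 0 0",
)

```text
time: 17.05
position: [0.4799, -0.0565, 0.1571]
tool_rot: [0.727, 0.686, -0.0, -0.001]
ft_force: [-0.2, 0.5, 0.2]
grip_width: 0.0005
grip_force: 0.0
```

The grip force fell to 0, so the stop has jumped ahead. I'll back off, go up and check.

Emit:
send_rows(
  deltas="-12 0 0 0 0 0 0; -14 0 0 0 0 0 0; -30 0 0 0 0 0 0; 0 0 -45 0 0 0 0; 0 0 -45 0 0 0 0; -40 0 0 0 0 0 0; -40 0 0 0 0 0 0; -40 0 0 0 0 0 0; 0 0 0 0 0 0 0; 0 0 0 0 0 0 0",
)

```text
time: 18.3
position: [0.4695, -0.2331, 0.247]
tool_rot: [0.728, 0.686, 0.0, -0.001]
ft_force: [-0.4, -0.2, -0.8]
grip_width: 0.0003
grip_force: 0.0
```

```bash
python3 - <<'E'
from h import *
c=cam('top'); a=c['image'][205:310,150:390,::-1]
cv2.imwrite('pics/fin.png',cv2.resize(a,None,fx=3.3,fy=3.3,interpolation=cv2.INTER_CUBIC))
W=cloud(c); ey=np.array([.058,.998,0])
for lo,hi,tab in((.14,.22,.1831),(-.07,.0,-.0097)):
    m=(W[...,2]>.115)&(W[...,2]<.135)&(W[...,0]>.38)&(W[...,0]<.58)&(W[...,1]>lo)&(W[...,1]<hi)
    print(m.sum(), np.median(W[m]@ey)-tab)
o=robot.get_obs(); print(o['time'],o['position'],o['joint_velocities'])
E
```

```text
150 -0.001173777825833472
151 0.00020226257886188544
18.35 [ 0.46954666 -0.23247383  0.24697965] [ 0.02029356 -0.00206071  0.00477245 -0.00120907 -0.002437    0.0018055 ]
```

View pics/fin.png

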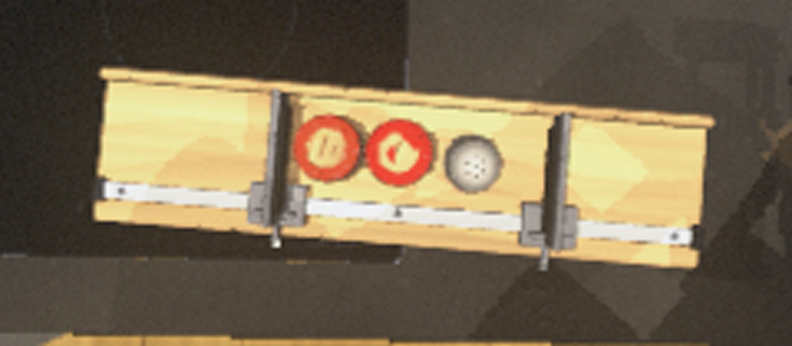

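Both noses stand over their tabs, at (277,240) and (544,262), and the jars have not moved.

```bash
python3 -c "
from rig import robot
print(robot.hand_in())"
```

```text
the job is handed in; nothing more can be done
None
```

Both stops were pushed from their outer sides into their catches, each nose measured within about 1.2 mm of its tab and the jars unmoved, and I handed the job in at about 18 s; the hand-in returned no verdict.

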